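Clear the photometer's sample clamp and hold its lid at balance for a new stay

TASK

I am about to fit a new stay to this photometer's lid, so first clear the sample clamp: slide open its jaw, the one with the red knob, lift the blue framed filter out and stand it upright in the empty slot of the rack. Then take the lid by its black grip rail, swing it forward off its stop to its balance point, where it stands upright over the hinge and falls neither way, and keep holding it there: finish while still gripping it. Do not let the lid drop shut, and leave the other filter, the bottle, the screwdriver and the new stay where they are.

Things in the scene. Friction and masses are not known exactly. Their poses are not given: they have to be found in the camera images.
- instrument: Cream bench photometer, fixed, flat deck 120 mm above the bench. Origin on the bench under the sample compartment's centre. Its x runs along the lid's hinge (away from the robot), its y to its rear, z up. Housing: x -155 to 290, y -160 to 360 mm. Dark open compartment: x -125 to 125, y -100 to 85 mm, floor 20 mm above the bench.
- lid (a joint): Hinge angle of the lid in rad: 0 shut, growing as it opens; 1.57 upright = its balance point (weight straight above the hinge); 1.95 leaning back on its stop, where it starts. The hinge is nearly free (friction 0.02 N m, so it stays by itself only within about 0.04 rad of balance); from there it falls either way. Lid about 0.5 kg.
- lid_rail (a point): Centre of the lid's black round grip rail: 16 mm diameter, 120 mm long, parallel to the hinge, on the lid's free edge 204 mm from the hinge axis. The lid panel (262 mm wide, 7 mm thick) runs straight from it to the hinge: pinch the rail across the panel from above, tool leaning with the lid. Axes: x along the rail, y from rail to hinge, z normal of the outer face (up when shut).
- lid_hinge (a point): Middle of the lid's hinge axis, at instrument (0, 92, 124) mm. Axes as the lid's, the lid's rail lies at -204 mm along y.
- clamp: Sample clamp standing on the compartment floor, fixed, axes as the instrument's. Origin under its underside below the filter's middle. Bed top (on which the filter stands) 40 mm above the origin; fixed grey grooved jaw at its +y side, face at y = +25.5 mm, 92 mm high, its cheeks embrace the filter's last 5 mm with 1.5 mm clearance.
- jaw (a joint): Sliding dark jaw of the clamp in m: 0 closed on the filter (start), grows to 0.018 fully open, along the clamp's -y (to the instrument's front). Stays where left, friction 1.5 N. Closed, it embraces the filter's edge by 5 mm and its hooked lip covers 4 mm of the filter's top edge, so the filter cannot be lifted until it is open.
- jaw_knob (a point): Top centre of the jaw's red upright knob, 16 mm diameter, 42 mm tall, 58 mm from the filter's middle towards the clamp's -y when closed; moves with the jaw. Axes as the clamp's.
- filter: Blue framed filter with amber glass, 50 mm wide (its y), 10 mm thick (its x), 50 mm tall (its z), 70 g; origin at the centre of its underside. Starts standing in the clamp: grip it across its 10 mm thickness near the top edge, whose 12 mm bar is solid metal.
- rack: Cream-grey filter rack on the bench, fixed, 150 (x) x 78 (y) x 32 mm (z), origin under its centre. Two slots 80 mm apart along x, at x = -40 (empty) and x = +40 (holds the spare filter).
- rack_slot (a point): Centre of the empty slot's floor, 8 mm above the bench; axes as the rack's. The slot is 15 mm (x) by 58 mm (y) and 24 mm deep; the filter stands in it with its thickness along x.
- spare_filter: Grey framed filter with green glass, same size, in the rack's other slot; leave it. Origin at the centre of its underside.
- bottle: White wash bottle with screw cap, 72 mm diameter, 158 mm tall, on the bench; leave it. Origin at its underside.
- screwdriver: Screwdriver lying on the far side of the instrument's deck; leave it.
- new_stay: New lid stay (dark gas strut 18 mm thick, 203 mm long) lying on the instrument's rear deck; leave it. Origin at its underside.

How it is judged (in metres and radians):
On the way, in this order (a step that is already met when the one before it is completed fails the run):
1. the clamp's jaw is slid open (11 mm or more) with the filter still standing in the clamp (value of joint jaw above 0.011 m and z of filter in the frame of clamp below 0.05 m), for 0.2 s.
2. the blue filter is lifted out of the clamp in the fingers (z of filter in the frame of clamp above 0.07 m and contact force between the fingers and filter above 0.5 N), for 0.1 s.
3. the filter stands in the rack's empty slot, let go (horizontal distance between filter and rack_slot below 0.009 m and z of filter in the frame of rack_slot between -0.005 and 0.005 m and angle between filter's own z axis and vertical below 0.32 rad and contact force between the fingers and filter below 0.05 N and linear speed of filter below 0.02 m/s), for 0.2 s.
4. the lid is held at its balance point in the fingers (value of joint lid between 1.5 and 1.64 rad and velocity of joint lid between -0.08 and 0.08 rad/s and contact force between the fingers and lid above 0.8 N and distance between the grasp point and lid_rail below 0.075 m), for 0.3 s.
At the end, for the whole second after the job is handed in: The lid is held by its rail in the fingers (over 0.8 N, gripper within 75 mm of the rail centre), still, at 1.50 to 1.64 rad (upright = balance); the blue filter stands released in the empty slot (9 mm of its centre, 5 mm of its floor, tilt under 0.32 rad); the jaw is open 9 mm or more (all of step 3 and all of step 4 and value of joint jaw above 0.009 m); the arm keeps its last pose, push and grip.
It fails at once if the lid drops forward towards shut (below 1.2 rad) (value of joint lid below 1.2 rad).
It fails at once if the spare filter, bottle, screwdriver or new stay is moved more than 20 mm, or the bottle tipped (distance of any of spare_filter, bottle, screwdriver, new_stay from where it was at the start of the episode above 0.02 m or angle between bottle's own z axis and vertical above 0.3 rad).
It also fails if it takes over 64 s, if anything falls off the work surface, if the arm or the gripper's body presses on something with over 40 N, if the wrist force passes 120 N, or if a joint passes its speed limit or range.

ROBOT

A 6-joint arm with a two-finger parallel gripper is mounted at the origin on the work surface. World frame = base frame: x ahead of the robot, y to its left, z up, the work surface at z = 0. Lengths are in mm, angles in degrees, forces in N, time in s.
With the tool pointing down it reaches from about 300 to 850 mm from the base axis. Payload 4.2 kg.
Tool frame: the origin (TCP) lies between the finger pads; the fingertips stand 11 mm ahead of it and the grasp point (between the pads) lies 8 mm behind it (env.tips_ahead is the distance from the TCP to the fingertips, in mm); z points along the fingers, y is the line along which they close (so a half turn about z gives the same grasp; the last joint's range is limited). The gripper opens to 91 mm and grips with 3 to 60 N. Pads are 32 mm wide; open, the fingers measure 118 mm over their backs; the gripper's body (76 mm by 178 mm) begins 60 mm behind the grasp point.
Start: joints at [-72.88, 18.312, 89.639, -0, 72.044, -1.146], TCP at [180.224, -546.042, 224.976] pointing down, gripper open.
Joint ranges: [-177.97, 177.97], [-48.28, 115.42], [12.27, 149.76], [-77.06, 257.06], [2.81, 150.46], [-146.56, 146.56]. Speed limits (degrees/s): [147.25, 147.25, 180, 180, 180, 180].

INTERFACE

Orientations are given as [roll, pitch, yaw] about the fixed x, y, z axes, in that order (R = Rz(yaw) Ry(pitch) Rx(roll)).
In Python, from workcell import env, cams gives the robot as it stands.
- The arm moves only by the tool step_arm, never from a script. Its arguments are lists of equal length, an entry for each row: "linear": the shift along the tool's x, y, z in units of 30 cm (1.0 is 30 cm), a list of three; "turn": the turn about the tool's z in units of 360 degrees (1.0 is 360 degrees). In form: {"linear": [[tx, ty, tz], ...], "turn": [turn, ...]}. A call has 1 to 20 rows; each row is the pose to reach, as a shift and turn from the pose commanded when the call began, along the tool's axes at that moment, turning the shorter way round; what a row does not reach only later rows make up. A row lasts 1/8 s, in which the tool goes at most 62.5 mm and 10.7 degrees, less where a joint would pass 70% of its speed; a pose out of reach is approached as far as the arm can. A call with a number of a shift or a turn outside -1 to 1 is refused whole. A call with a gripper value outside its range is refused whole. "fingers" is the closure, from -1 (fully open) to 1 (shut), so that 0 is half open, set as the call begins (left out, the last holds). The fingers move at their own pace and stop on an object; "force" is the grip in N (left out, the last holds). Time passes only in rows, so rows that repeat a pose let the fingers close. It gives the time, the measured TCP pose, the force, the opening and the grip force at its end, in the units of the state.
- env.state(): the state, without advancing time (a new reading comes with each control period).
- cams.grab_frame(name): name is "scene" or "side" or "wrist"; returns a dict with "color" (420x560x3 uint8, blue, green, red), "fx", "fy", "cx", "cy" (pixels), "dist" ([k1, k2, p1, p2, k3] as OpenCV has them; the pictures are not rectified), "extrinsics" (4x4, takes a point from camera to world coordinates); the wrist camera has in their place "tool_from_camera" (4x4, takes a point from camera to tool coordinates, whose origin is the TCP and whose axes are the flange's). Camera axes: x right, y down, z forward; pixel columns grow to the right and rows downward; lengths in mm; the calibration is good to about 2 mm. A picture is of the moment at which its call begins: read the wrist's pose just before it. There is no depth.
- env.job_done(): hands the job in; it is judged then, once.
The state is a dict: "time_s": time; "qpos": joint angles; "qvel": joint speeds; "effort": joint torques, N m; "ee_pos": TCP position; "ee_rot": TCP orientation; "force": force on the tool from outside, world axes, zero at the start; "torque": the same for the moment, N m; "gripper_width": finger opening in mm; "gripper_force": force on a finger pad.
Only numpy, scipy, OpenCV 4.12 (cv2) and the standard library are available. Lean on these libraries where they do the work, as an engineer would, in place of code of your own. Each camera call takes 0.05 s, during which the arm holds its last target. There are 200 camera calls.

## Working session

There is one attempt and no reset: what is moved stays moved. The work goes in short steps, Python scripts to look and compute and a tool call to move; the robot and the scene stay as the last step left them, time stands still between calls to the robot, and variables do not carry over. Pictures are saved under pics/ and viewed, at most 10 in all, crops included, and the job is handed in when it is done.

Besides the shell and the picture viewer there is one more tool, called after "Call:" by a JSON object that holds its "fn" and its "kwargs". step_arm: Moves the arm, as the interface text tells. Its arguments: {"type":"object","properties":{"linear":{"type":"array"},"turn":{"type":"array"},"fingers":{"type":"number"},"force":{"type":"number"}},"required":["linear","turn"]}

```bash
mkdir -p pics; ls; python3 - <<'E'
from workcell import env, cams
import cv2, numpy as np, pickle
s=env.state(); print(s['ee_pos'],s['ee_rot'],s['time_s'],env.tips_ahead)
d={}
for n in ("scene","side","wrist"):
    f=cams.grab_frame(n); d[n]=f; print(n,f['fx'],f['cx'],f['cy'],f['dist'])
    print(np.round(f.get('extrinsics',f.get('tool_from_camera')),3).tolist())
    cv2.imwrite(f'pics/{n}0.png',f['color'])
d['state']=s
pickle.dump(d,open('f0.pkl','wb'))
E
```

```text
pics
[ 180.07641579 -545.54844081  224.10197472] [-1.79896901e+02 -2.29809454e-03  1.82660379e+01] 0.0 11.0
scene 464.76742520979747 277.1591632245349 203.71806870123785 [-0.16372839  0.          0.          0.          0.        ]
[[0.867, 0.406, -0.287, 891.321], [0.497, -0.694, 0.52, -539.542], [0.012, -0.594, -0.804, 936.671], [0.0, 0.0, 0.0, 1.0]]
side 524.2770768166345 277.35978340887164 207.73743057367653 [-0.07065685  0.          0.          0.          0.        ]
[[-0.748, 0.545, -0.38, 1089.18], [0.664, 0.599, -0.447, 607.722], [-0.016, -0.587, -0.81, 1132.118], [0.0, 0.0, 0.0, 1.0]]
wrist 343.48851480615764 284.99185298436964 209.1419057484414 [-0.00628084  0.          0.          0.          0.        ]
[[-0.001, -0.961, -0.277, 78.95], [1.0, -0.001, -0.001, 0.465], [0.0, -0.277, 0.961, -160.292], [0.0, 0.0, 0.0, 1.0]]
```

View pics/scene0.png

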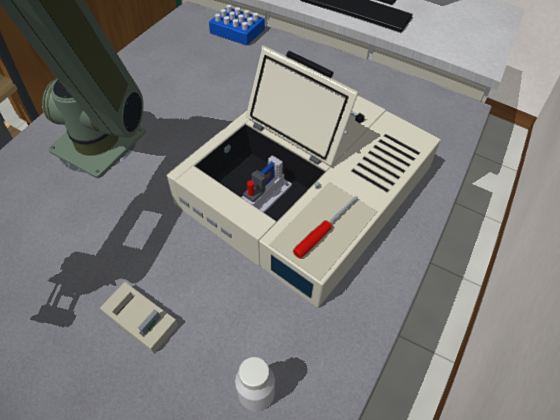

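View pics/side0.png

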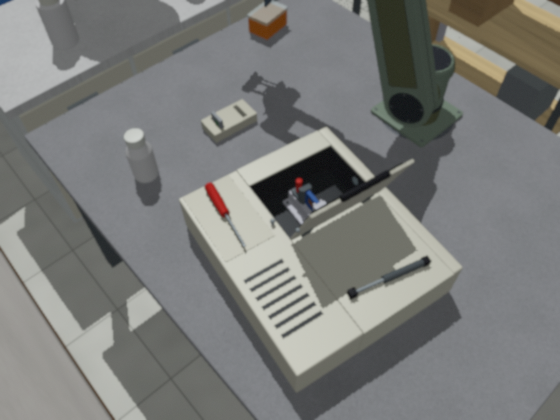

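The scene view shows the clamp with its red knob (250,185) and blue filter (266,172), the rack's empty slot at (122,302), and the open lid with its rail at (310,63). In the side view the knob is at (299,182), the rail at (367,186) and the rack at (230,120).

```bash
cat > h.py <<'E'
import numpy as np, cv2, pickle
from scipy.optimize import least_squares
from scipy.spatial.transform import Rotation as R
def K(f): return np.array([[f['fx'],0,f['cx']],[0,f['fy'],f['cy']],[0,0,1.]])
def campose(f,s=None):
    if 'extrinsics' in f: return np.array(f['extrinsics'])
    T=np.eye(4); T[:3,:3]=R.from_euler('xyz',s['ee_rot'],degrees=True).as_matrix(); T[:3,3]=s['ee_pos']
    return T@np.array(f['tool_from_camera'])
def proj(P,f,T):
    Ti=np.linalg.inv(T); 
    return cv2.projectPoints(np.atleast_2d(np.float64(P)),cv2.Rodrigues(Ti[:3,:3])[0],Ti[:3,3],K(f),np.array(f['dist']))[0][:,0]
def ray(uv,f,T):
    p=cv2.undistortPoints(np.float64([[uv]]),K(f),np.array(f['dist']))[0,0]
    return T[:3,3],T[:3,:3]@np.array([p[0],p[1],1])
def onz(uv,f,T,z):
    o,d=ray(uv,f,T); return o+d*(z-o[2])/d[2]
def tri(obs): # [(uv,f,T)...]
    A=np.zeros((3,3));b=np.zeros(3);L=[]
    for uv,f,T in obs:
        o,d=ray(uv,f,T);d=d/np.linalg.norm(d);M=np.eye(3)-np.outer(d,d);A+=M;b+=M@o;L.append((o,M))
    p=np.linalg.solve(A,b); return p,[round(float(np.linalg.norm(M@(p-o))),1) for o,M in L]
def fitpose(obs,x0): # obs: (local xyz, uv, f, T); planar pose x,y,yaw(deg)
    def res(q):
        c,s=np.cos(np.radians(q[2])),np.sin(np.radians(q[2])); r=[]
        for l,uv,f,T in obs:
            r+=list(proj([q[0]+c*l[0]-s*l[1],q[1]+s*l[0]+c*l[1],l[2]],f,T)[0]-uv)
        return r
    o=least_squares(res,x0,loss='soft_l1',f_scale=2); return o.x,np.round(res(o.x),1)
def loc(q,l):
    c,s=np.cos(np.radians(q[2])),np.sin(np.radians(q[2]))
    return np.array([q[0]+c*l[0]-s*l[1],q[1]+s*l[0]+c*l[1],l[2]])
def delta(target,yaw,s,cmd=None): # tool-axis units
    Rm=R.from_euler('xyz',s['ee_rot'],degrees=True).as_matrix()
    return np.round(Rm.T@(np.array(target)-s['ee_pos'])/300,4)
E
python3 - <<'E'
from h import *
d=pickle.load(open('f0.pkl','rb'))
S=(d['scene'],campose(d['scene']));D=(d['side'],campose(d['side']))
o=[((-155,-160,120),(169,178),*S),((290,360,120),(438,143),*S),((-125,-100,120),(196,163),*S),((125,-100,120),(278,218),*S),
((-155,-160,120),(326,130),*D),((290,-160,120),(181,203),*D),((-155,360,120),(460,268),*D)]
q,r=fitpose(o,[500,-100,0]);print('inst',q,r)
print('knob',tri([((250,184),*S),((299,182),*D)]))
print('rail',tri([((310,63),*S),((368,187),*D)]))
print('filter top',tri([((267,167),*S),((313,197),*D)]))
for n,uv in (('slot',(122,302)),('spare',(150,322))): print(n,onz(uv,*S,32 if n=='slot' else 45))
ro=[((-75,39,32),(126,282),*S),((75,39,32),(183,318),*S),((-75,-39,32),(100,308),*S)]
q2,r=fitpose(ro,[400,-400,0]);print('rack',q2,r)
print('hinge',loc(q,(0,92,124)),'slot side px',proj(loc(q2,(-40,0,32)),*D))
E
```

```text
inst [516.58835448  71.03563919  -8.71811341] [-0.9 -4.5  5.1 -6.1 -0.5  1.4  1.2  2.   0.2 -3.1 -3.6 -2.7  4.8  0.4]
knob (array([512.566901  ,  16.21186535, 103.44029333]), [0.7, 0.7])
rail (array([537.36586763, 237.25900933, 310.50917586]), [0.8, 0.8])
filter top (array([522.27080202,  76.61088298, 108.64068818]), [0.6, 0.6])
slot [ 412.20475053 -348.06170005   32.        ]
spare [ 498.16521979 -354.7248037    45.        ]
rack [ 462.35864996 -347.729065     -2.48762405] [ 0.4 -0.2 -3.8 -0.4  2.3  0.9]
hinge [530.53309935 161.97267285 124.        ] slot side px [[238.38127515 111.41322559]]
```

Call:
{"fn": "step_arm", "kwargs": {"linear": [[0.94, -0.383, 0.01], [0.94, -0.383, 0.01], [0.94, -0.383, 0.01], [0.94, -0.383, 0.01], [0.94, -0.383, 0.01], [0.94, -0.383, 0.01], [0.94, -0.383, 0.01], [0.94, -0.383, 0.01], [0.94, -0.383, 0.01]], "turn": [0.192, 0.192, 0.192, 0.192, 0.192, 0.192, 0.192, 0.192, 0.192], "fingers": -1, "force": 20}}

```text
time_s: 1.27
ee_pos: [411.7, -348.6, 221.8]
ee_rot: [180.0, 0.0, -50.7]
force: [-0.5, -0.0, 0.6]
gripper_width: 91.2
gripper_force: 0.0
```

```bash
python3 - <<'E'
from workcell import env, cams
from h import *
s=env.state(); f=cams.grab_frame('wrist'); pickle.dump((s,f),open('r1.pkl','wb')); cv2.imwrite('pics/r1.png',f['color'])
print(s['time_s'],s['ee_pos'],s['ee_rot'],s['gripper_width'])
print(delta([513,20,270],0,s)*300, delta([513,20,270],0,s))
E
```

```text
1.275 [ 411.74763016 -348.6299358   221.79543788] [ 1.79993610e+02  1.76629935e-02 -5.07490016e+01] 91.1909606506537
[-221.4  -311.64  -48.18] [-0.738  -1.0388 -0.1606]
```

View pics/r1.png

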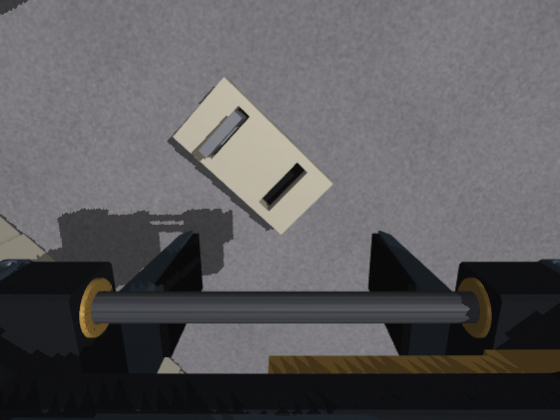

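The picture shows the rack's top corners at (224,78), (332,183), (281,234) and (170,139). The empty slot's mouth is at (283,186). The turn went the other way (tool z points down), so I'll correct the sign.

```bash
python3 - <<'E'
from h import *
s,f=pickle.load(open('r1.pkl','rb'));T=campose(f,s)
P=[onz(c,f,T,32)[:2] for c in ((224,78),(332,183),(281,234),(170,139),(283,186))];print(np.round(P,1))
d=pickle.load(open('f0.pkl','rb'));S=(d['scene'],campose(d['scene']));D=(d['side'],campose(d['side']))
print('z check',tri([((283,186),f,T),((122.5,302),*S)]),tri([((224,78),f,T),((182,318),*S)]))
c=np.array(P[:4]);print(np.linalg.norm(c-np.roll(c,1,0),axis=1))
r,_=cv2.minAreaRect(c.astype(np.float32))[:2],0;print(r,cv2.minAreaRect(c.astype(np.float32)))
E
```

```text
[[ 525.8 -395.5]
 [ 378.1 -384. ]
 [ 383.7 -306.8]
 [ 533.7 -315.1]
 [ 415.5 -349.3]]
z check (array([ 416.41338066, -349.60926989,   38.21416533]), [0.8, 0.8]) (array([ 538.30895707, -355.93486121,   50.93111599]), [43.2, 43.2])
[ 80.84089383 148.13815863  77.41025724 150.22940543]
((455.8753662109375, -349.95440673828125), (80.81432342529297, 150.20809936523438)) ((455.8753662109375, -349.95440673828125), (80.81432342529297, 150.20809936523438), 85.86262512207031)
```

Call:
{"fn": "step_arm", "kwargs": {"linear": [[-0.72, -1.0, -0.16], [-0.72, -1.0, -0.16], [-0.72, -1.0, -0.16], [-0.72, -1.0, -0.16], [-0.72, -1.0, -0.16], [-0.72, -1.0, -0.16], [-0.72, -1.0, -0.16], [-0.72, -1.0, -0.16], [-0.72, -1.0, -0.16], [-0.72, -1.0, -0.16], [-0.72, -1.0, -0.16], [-0.72, -1.0, -0.16], [-0.72, -1.0, -0.16], [-0.72, -1.0, -0.16], [-0.72, -1.0, -0.16], [-0.72, -1.0, -0.16]], "turn": [-0.367, -0.367, -0.367, -0.367, -0.367, -0.367, -0.367, -0.367, -0.367, -0.367, -0.367, -0.367, -0.367, -0.367, -0.367, -0.367]}}

```text
time_s: 3.32
ee_pos: [508.3, 8.3, 269.9]
ee_rot: [180.0, 0.0, 81.2]
force: [0.4, 0.3, -0.3]
gripper_width: 91.5
gripper_force: 0.0
```

```bash
python3 - <<'E'
from workcell import env, cams
from h import *
s=env.state(); f=cams.grab_frame('wrist'); pickle.dump((s,f),open('c1.pkl','wb')); 
print(s['time_s'],s['ee_pos'],s['ee_rot'],s['qpos'])
cv2.imwrite('pics/c1.png',f['color'])
E
```

```text
3.325 [508.2910591    8.26686291 269.93892367] [1.79997328e+02 4.47197389e-03 8.12437929e+01] [-3.61392859e-01  1.07388509e+01  9.35203850e+01 -4.96728829e-03
  7.57387732e+01  8.39603768e+00]
```

View pics/c1.png

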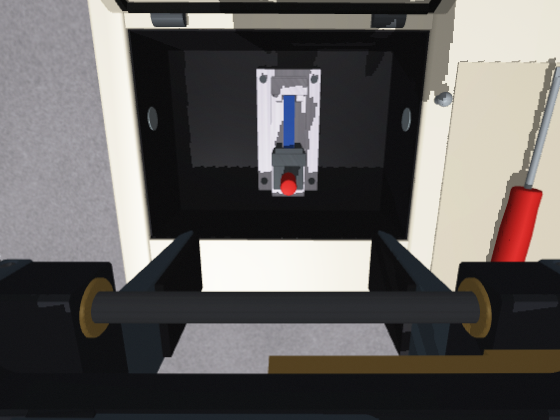

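The wrist view shows the knob top at (289,186), the filter's blue top bar from (289,95) to (289,150), and the compartment rim corners at (129,29), (432,30), (408,240) and (151,240).

```bash
python3 - <<'E'
from h import *
s,f=pickle.load(open('c1.pkl','rb'));T=campose(f,s)
d=pickle.load(open('f0.pkl','rb'));S=(d['scene'],campose(d['scene']));D=(d['side'],campose(d['side']))
def red(im,box):
    x0,y0,x1,y1=box;h=cv2.cvtColor(im[y0:y1,x0:x1],cv2.COLOR_BGR2HSV)
    m=cv2.inRange(h,(0,150,80),(8,255,255))|cv2.inRange(h,(172,150,80),(180,255,255));n,l,st,c=cv2.connectedComponentsWithStats(m)
    i=1+np.argmax(st[1:,4]);return st[i][:5]+np.array([x0,y0,0,0,0]),c[i]+[x0,y0]
print(red(f['color'],(260,150,320,210)),red(S[0]['color'],(235,165,265,215)),red(D[0]['color'],(285,170,315,200)))
h=cv2.cvtColor(f['color'],cv2.COLOR_BGR2HSV)[60:170,250:330];m=cv2.inRange(h,(105,120,50),(125,255,255));ys,xs=np.nonzero(m)
print('blue',xs.min()+250,xs.max()+250,ys.min()+60,ys.max()+60,'rows',[(y,int(np.median(xs[ys==y-60]))+250) for y in range(95,150,8) if (ys==y-60).any()])
o=[((-125,85,120),(129,29),f,T),((125,85,120),(432,30),f,T),((125,-100,120),(408,240),f,T),((-125,-100,120),(151,240),f,T)]
print(fitpose(o,[510,70,-9]))
print('knob',tri([((289,185),f,T),((250,182),*S),((299,180),*D)]),onz((289,185),f,T,103))
for p in ((289,95),(289,148)): print('filt',onz(p,f,T,110))
E
```

```text
(array([280, 173,  17,  23, 286]), array([287.94755245, 183.9020979 ])) (array([247, 180,   7,  16,  98]), array([250.17346939, 187.39795918])) (array([295, 177,   8,  14,  63]), array([298.3968254 , 182.14285714]))
blue 283 294 95 147 rows [(95, 289), (103, 289), (111, 289), (119, 288), (127, 288), (135, 288), (143, 289)]
(array([513.25244314,  65.35836586,  -9.03025312]), array([-1.7, -0.4,  0.7, -0.1,  1.3,  1.1, -0.3,  0.2]))
knob (array([513.32526096,  16.67660512, 111.34566811]), [1.3, 1.1, 0.4]) [513.9668683   15.88481562 103.        ]
filt [526.30615174  97.80795569 110.        ]
filt [519.33491282  51.82336528 110.        ]
```

Call:
{"fn": "step_arm", "kwargs": {"linear": [[0.03, 0.013, 0.15], [0.03, 0.013, 0.3], [0.03, 0.013, 0.45], [0.03, 0.013, 0.586], [0.03, 0.013, 0.586], [0.03, 0.013, 0.586]], "turn": [0, 0, 0, 0, 0, 0]}}

```text
time_s: 4.12
ee_pos: [514.8, 16.7, 95.5]
ee_rot: [179.9, -0.0, 81.3]
force: [0.6, 1.0, 1.3]
gripper_width: 91.3
gripper_force: 0.0
```

Call:
{"fn": "step_arm", "kwargs": {"linear": [[0, 0, 0], [0, 0, 0], [0, 0, 0], [0, 0, 0], [0, 0, 0], [0, 0, 0], [0, 0, 0]], "turn": [0, 0, 0, 0, 0, 0, 0], "fingers": 1, "force": 15}}

```text
time_s: 5.0
ee_pos: [513.5, 16.7, 94.1]
ee_rot: [-180.0, 0.0, 81.3]
force: [0.2, 0.3, 0.2]
gripper_width: 24.4
gripper_force: 0.0
```

Call:
{"fn": "step_arm", "kwargs": {"linear": [[0, 0, 0], [0, 0, 0], [0, 0, 0], [0, 0, 0], [-0.02, 0, 0], [-0.04, 0, 0], [-0.055, 0, 0], [-0.055, 0, 0], [-0.055, 0, 0]], "turn": [0, 0, 0, 0, 0, 0, 0, 0, 0]}}

```text
time_s: 6.12
ee_pos: [510.1, -0.1, 94.0]
ee_rot: [-179.9, 0.1, 81.3]
force: [-5.9, 0.1, 3.1]
gripper_width: 15.6
gripper_force: 15.0
```

Call:
{"fn": "step_arm", "kwargs": {"linear": [[0, 0, 0], [0, 0, 0], [0, 0, 0], [0, 0, 0], [0, 0, -0.15], [0, 0, -0.3], [0, 0, -0.4], [0, 0, -0.4], [0, 0, -0.4]], "turn": [0, 0, 0, 0, 0, 0, 0, 0, 0], "fingers": -0.2}}

```text
time_s: 7.25
ee_pos: [510.3, 0.4, 213.0]
ee_rot: [-179.9, 0.0, 81.3]
force: [0.1, 0.1, 0.4]
gripper_width: 54.9
gripper_force: 0.0
```

```bash
python3 - <<'E'
from workcell import env, cams
from h import *
s=env.state(); f=cams.grab_frame('wrist'); pickle.dump((s,f),open('c2.pkl','wb')); T=campose(f,s)
print(s['time_s'],s['ee_pos'],s['ee_rot'],s['gripper_width'])
cv2.imwrite('pics/c2.png',cv2.resize(f['color'][20:320,180:400],None,fx=2,fy=2))
h=cv2.cvtColor(f['color'],cv2.COLOR_BGR2HSV)[0:300,250:330];m=cv2.inRange(h,(105,120,50),(125,255,255));ys,xs=np.nonzero(m)
print('blue',xs.min()+250,xs.max()+250,ys.min(),ys.max())
for p in ((xs.min()+250,ys.max()),(xs.max()+250,ys.max()),(np.median(xs)+250,ys.min()),(np.median(xs)+250,ys.max())): print(onz(p,f,T,110))
E
```

```text
7.25 [5.10317666e+02 3.74961847e-01 2.12998972e+02] [-1.79895993e+02  2.13668181e-02  8.12664762e+01] 54.88154225417239
blue 279 292 81 150
[513.67233951  49.60681266 110.        ]
[523.43789078  48.10047035 110.        ]
[525.71116785  97.67258974 110.        ]
[518.17966855  48.91145345 110.        ]
```

View pics/c2.png

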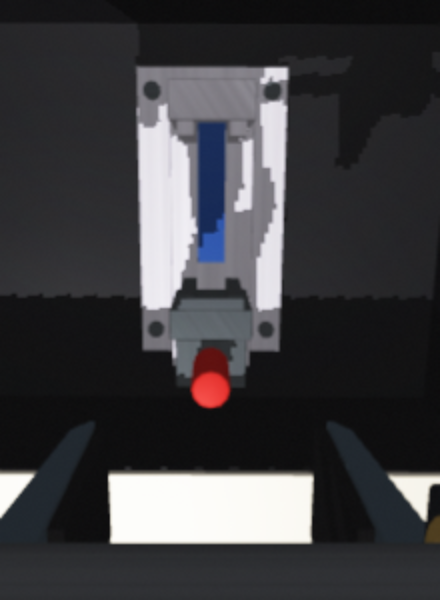

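The jaw is open. The filter's whole blue top bar shows, at crop (210,122) to (210,262), clear of the jaw's hook. Next I'll grip it.

Call:
{"fn": "step_arm", "kwargs": {"linear": [[0.15, 0.002, 0.05], [0.2434, 0.002, 0.15], [0.2434, 0.002, 0.25], [0.2434, 0.002, 0.353], [0.2434, 0.002, 0.353], [0.2434, 0.002, 0.353]], "turn": [0, 0, 0, 0, 0, 0]}}

```text
time_s: 8.05
ee_pos: [523.0, 72.4, 108.5]
ee_rot: [180.0, 0.0, 81.3]
force: [0.7, -0.1, 0.9]
gripper_width: 54.5
gripper_force: 0.0
```

Call:
{"fn": "step_arm", "kwargs": {"linear": [[0, 0, 0], [0, 0, 0], [0, 0, 0], [0, 0, 0], [0, 0, 0], [0, 0, 0], [0, 0, 0], [0, 0, 0]], "turn": [0, 0, 0, 0, 0, 0, 0, 0], "fingers": 1, "force": 20}}

```text
time_s: 9.05
ee_pos: [522.8, 72.4, 108.3]
ee_rot: [180.0, 0.0, 81.3]
force: [-0.3, 0.1, 0.5]
gripper_width: 9.7
gripper_force: 20.0
```

Call:
{"fn": "step_arm", "kwargs": {"linear": [[0, 0, -0.05], [0, 0, -0.12], [0, 0, -0.2], [0, 0, -0.3], [0, 0, -0.4], [0, 0, -0.5], [0, 0, -0.5]], "turn": [0, 0, 0, 0, 0, 0, 0]}}

```text
time_s: 9.93
ee_pos: [524.0, 72.6, 261.3]
ee_rot: [179.6, -0.1, 81.3]
force: [-0.0, -0.4, -1.3]
gripper_width: 10.0
gripper_force: 20.0
```

```bash
python3 - <<'E'
from workcell import env
from h import *
s=env.state();print(s['ee_pos'],s['ee_rot'],s['gripper_width'],delta([415.4,-348.2,175],0,s))
E
```

```text
[524.02789684  72.63304068 261.30108524] [ 1.79646202e+02 -9.63902871e-02  8.12647090e+01] 9.962319064005772 [-1.442  -0.1466  0.2843]
```

Call:
{"fn": "step_arm", "kwargs": {"linear": [[-0.08, -0.01, 0], [-0.22, -0.02, 0], [-0.4, -0.04, 0], [-0.6, -0.06, 0], [-0.8, -0.08, 0], [-1.0, -0.1, 0]], "turn": [0, 0, 0, 0, 0, 0]}}

```text
time_s: 10.68
ee_pos: [446.2, -220.9, 257.3]
ee_rot: [-179.9, -0.0, 81.3]
force: [0.8, 0.3, -1.4]
gripper_width: 9.8
gripper_force: 20.0
```

Call:
{"fn": "step_arm", "kwargs": {"linear": [[-0.18, -0.02, 0.03], [-0.32, -0.035, 0.1], [-0.41, -0.045, 0.2], [-0.444, -0.047, 0.28], [-0.444, -0.047, 0.284], [-0.444, -0.047, 0.284], [-0.444, -0.047, 0.284]], "turn": [-0.007, -0.014, -0.014, -0.014, -0.014, -0.014, -0.014]}}

```text
time_s: 11.55
ee_pos: [414.0, -348.8, 174.2]
ee_rot: [179.9, 0.1, 86.4]
force: [-0.7, 0.0, -0.8]
gripper_width: 10.0
gripper_force: 20.0
```

```bash
python3 - <<'E'
from workcell import env, cams
from h import *
s=env.state(); f=cams.grab_frame('wrist'); pickle.dump((s,f),open('r2.pkl','wb')); T=campose(f,s)
g=cams.grab_frame('scene'); pickle.dump(g,open('r2s.pkl','wb'))
print(s['time_s'],s['ee_pos'],s['ee_rot'],s['gripper_width'])
a=cv2.resize(f['color'][80:380,150:420],(540,600)); b=cv2.resize(g['color'][230:380,70:135],(260,600))
cv2.imwrite('pics/r2.png',np.hstack([a,b]))
E
```

```text
11.55 [ 414.03241138 -348.82705286  174.20895984] [1.79902363e+02 7.30331974e-02 8.63607339e+01] 9.95323667969505
```

View pics/r2.png

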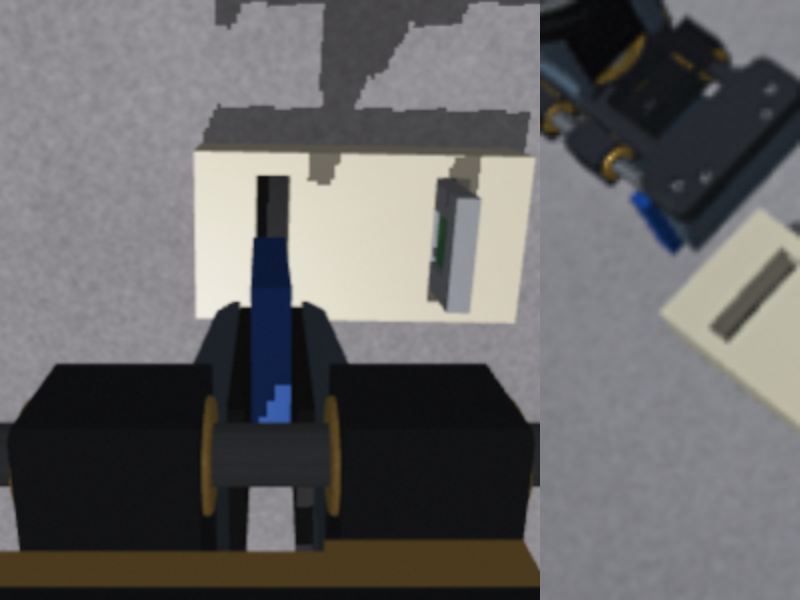

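The wrist crop shows the filter held upright, with its far lower edge at crop (271,238). The empty slot's far end is at (273,177), and the rack top corners are at (194,150), (534,156), (516,323) and (196,318).

```bash
python3 - <<'E'
from h import *
s,f=pickle.load(open('r2.pkl','rb'));T=campose(f,s)
c=lambda x,y:(150+x/2-.25,80+y/2-.25)
P=np.array([onz(c(*p),f,T,32) for p in ((194,150),(534,156),(516,323),(196,318))]);print(P.round(1))
e=[P[1]-P[0],P[2]-P[3]];print([ (np.linalg.norm(v),np.degrees(np.arctan2(v[1],v[0]))) for v in e])
# orientation: tool x is away(+)...
q,r=fitpose([((-75,39,32),c(194,150),f,T),((75,39,32),c(534,156),f,T),((75,-39,32),c(516,323),f,T),((-75,-39,32),c(196,318),f,T),((-40,29,32),c(273.5,177),f,T)],[455,-350,-4])
print(q,r,'slot',loc(q,(-40,0,8)))
print('filter far-bottom',onz(c(271,238),f,T,126), s['ee_pos'], 'delta', delta(loc(q,(-40,0,69)),0,s))
E
```

```text
[[ 384.  -306.3   32. ]
 [ 532.9 -318.5   32. ]
 [ 527.8 -397.    32. ]
 [ 377.4 -384.6   32. ]]
[(np.float64(149.4795640491384), np.float64(-4.69076911135858)), (np.float64(150.8482578736259), np.float64(-4.689110647104484))]
[ 455.51769486 -351.74497368   -4.54353593] [-0.1  0.7  0.5  0.3 -0.6 -0.3  0.3  0.  -0.1 -0.8] slot [ 415.64339769 -348.57631065    8.        ]
filter far-bottom [ 416.40581752 -324.05608898  126.        ] [ 414.03241138 -348.82705286  174.20895984] delta [0.0016 0.0047 0.3507]
```

Call:
{"fn": "step_arm", "kwargs": {"linear": [[0.0, 0.004, 0.05], [0.0, 0.004, 0.14], [0.0, 0.004, 0.22], [0.0, 0.004, 0.28], [0.0, 0.004, 0.31], [0.0, 0.004, 0.34], [0.0, 0.004, 0.37], [0.0, 0.004, 0.37], [0.0, 0.004, 0.37]], "turn": [0.0025, 0.0025, 0.0025, 0.0025, 0.0025, 0.0025, 0.0025, 0.0025, 0.0025]}}

```text
time_s: 12.78
ee_pos: [414.8, -349.3, 62.4]
ee_rot: [180.0, 0.0, 85.4]
force: [-0.0, -0.1, -0.3]
gripper_width: 9.6
gripper_force: 20.0
```

Call:
{"fn": "step_arm", "kwargs": {"linear": [[0.0, 0.0, 0.007], [0.0, 0.0, 0.013], [0.0, 0.0, 0.017], [0.0, 0.0, 0.017]], "turn": [0, 0, 0, 0]}}

```text
time_s: 13.28
ee_pos: [414.5, -349.1, 56.9]
ee_rot: [-180.0, -0.0, 85.4]
force: [0.1, 0.0, -0.6]
gripper_width: 9.9
gripper_force: 20.0
```

Call:
{"fn": "step_arm", "kwargs": {"linear": [[0, 0, 0], [0, 0, 0], [0, 0, 0], [0, 0, 0], [0, 0, 0], [0, 0, 0], [0, 0, -0.1], [0, 0, -0.25], [0, 0, -0.45], [0, 0, -0.6], [0, 0, -0.6], [0, 0, -0.6]], "turn": [0, 0, 0, 0, 0, 0, 0, 0, 0, 0, 0, 0], "fingers": -0.2}}

```text
time_s: 14.78
ee_pos: [414.1, -348.7, 236.2]
ee_rot: [-179.9, -0.0, 85.4]
force: [-0.5, -0.0, -1.0]
gripper_width: 54.8
gripper_force: 0.0
```

```bash
python3 - <<'E'
from workcell import env, cams
from h import *
s=env.state(); f=cams.grab_frame('wrist'); pickle.dump((s,f),open('r3.pkl','wb')); T=campose(f,s)
g=cams.grab_frame('side'); sc=cams.grab_frame('scene')
pickle.dump((g,sc),open('r3s.pkl','wb'))
print(s['time_s'],s['ee_pos'],s['ee_rot'],s['gripper_width'])
a=cv2.resize(f['color'][60:360,150:400],(400,480)); b=cv2.resize(g['color'][140:240,280:420],(400,286)); c=cv2.resize(sc['color'][40:130,230:360],(400,277))
cv2.imwrite('pics/r3.png',np.hstack([np.vstack([a,np.zeros((83,400,3),np.uint8)]),np.vstack([b,c])]))
q=(455.5,-351.7,-4.54)
print(proj(loc(q,(-40,25,58)),f,T),proj(loc(q,(-40,-25,58)),f,T))
E
```

```text
14.775 [ 414.05461032 -348.70831486  236.20352159] [-1.79937080e+02 -4.27590591e-02  8.54063825e+01] 54.84273113910749
[[286.1737494  165.97532075]] [[286.21309195 214.31320147]]
```

View pics/r3.png

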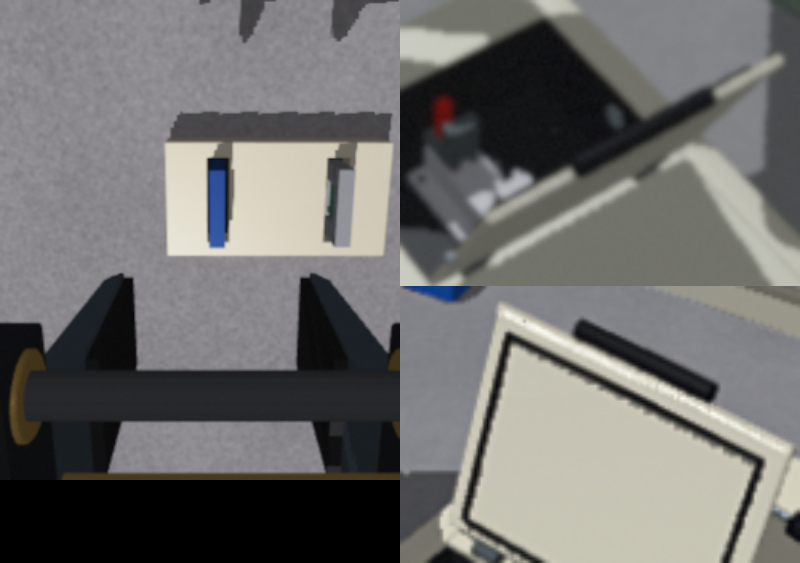

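The blue filter stands in the empty slot, top bar at crop (217,167) to (217,247), where the fit predicted it. The lid still rests on its stop, with the rail centre at about (366,185) in the side view and (310,63) in the scene view. I'll hover above the rail for a close look.

Call:
{"fn": "step_arm", "kwargs": {"linear": [[0.1, 0.01, -0.15], [0.2, 0.03, -0.3], [0.35, 0.05, -0.42], [0.5, 0.07, -0.53], [0.65, 0.09, -0.6], [0.8, 0.11, -0.6], [0.98, 0.13, -0.6]], "turn": [-0.02, -0.045, -0.07, -0.095, -0.12, -0.15, -0.17]}}

```text
time_s: 15.8
ee_pos: [477.2, -58.0, 416.0]
ee_rot: [-180.0, -0.1, 146.8]
force: [1.1, 0.3, 0.0]
gripper_width: 54.7
gripper_force: 0.0
```

```bash
python3 - <<'E'
from workcell import env
from h import *
s=env.state();print(s['time_s'],s['ee_pos'],s['ee_rot'],delta([538,234,425],0,s))
E
```

```text
15.8 [477.18698275 -57.95585274 415.95755045] [-1.79950796e+02 -7.25765025e-02  1.46809847e+02] [ 0.3631  0.9254 -0.0305]
```

Call:
{"fn": "step_arm", "kwargs": {"linear": [[0.06, 0.15, -0.03], [0.13, 0.34, -0.03], [0.21, 0.54, -0.03], [0.29, 0.74, -0.03], [0.363, 0.925, -0.03], [0.363, 0.925, -0.03], [0.363, 0.925, -0.03], [0.363, 0.925, -0.03]], "turn": [-0.02, -0.04, -0.06, -0.067, -0.067, -0.067, -0.067, -0.067]}}

```text
time_s: 16.8
ee_pos: [538.7, 231.1, 426.0]
ee_rot: [-180.0, -0.0, 170.6]
force: [-0.4, -0.0, -0.8]
gripper_width: 54.6
gripper_force: 0.0
```

```bash
python3 - <<'E'
from workcell import env, cams
from h import *
s=env.state(); f=cams.grab_frame('wrist'); pickle.dump((s,f),open('l1.pkl','wb'))
print(s['time_s'],s['ee_pos'],s['ee_rot'],s['qpos'])
cv2.imwrite('pics/l1.png',f['color'])
E
```

```text
16.8 [538.6587128  231.05436177 426.00968857] [-1.79968179e+02 -3.11605207e-04  1.70626429e+02] [ 2.21073188e+01  1.67586359e+01  6.37777498e+01 -2.73485351e-02
  9.94804966e+01 -5.85236111e+01]
```

View pics/l1.png

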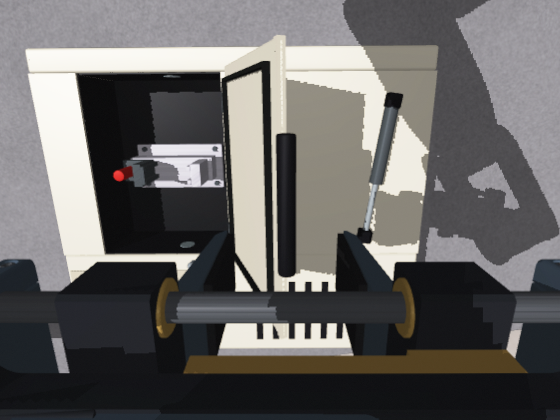

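The rail spans (286,135) to (286,276) and is 19 px wide. It sits between the open fingers, with the lid panel to its left (toward the front).

```bash
python3 - <<'E'
from h import *
s,f=pickle.load(open('l1.pkl','rb'));T=campose(f,s)
g,sc=pickle.load(open('r3s.pkl','rb'))
for z in (305,311,317):
    a,b=onz((285.5,135),f,T,z),onz((286.5,276),f,T,z);print(z,a.round(1),b.round(1),np.linalg.norm(a-b).round(1),((a+b)/2).round(1))
mid=(286,203)
a,b=onz((285.5,135),f,T,311),onz((286.5,276),f,T,311);mid=proj((a+b)/2,f,T)[0];print(mid)
print(tri([(mid,f,T),((310,63.5),sc,campose(sc))]),tri([(mid,f,T),((310,63.5),sc,campose(sc)),((366,185.5),g,campose(g))]))
q=(513.25,65.36,-9.03);print('model',loc(q,(0,167.5,313.5)))
# hinge fit from this picture: compartment rim corners
print(fitpose([((-125,-100,120),(76,73),f,T),((125,-100,120),(106,254),f,T),((-155,-160,120),(27,49),f,T),((-155,360,120),(438,46),f,T)],[513,65,-9]))
E
```

```text
305 [480.8 240.8 305. ] [604.1 221.4 305. ] 124.8 [542.5 231.1 305. ]
311 [480.4 240.9 311. ] [601.1 221.8 311. ] 122.1 [540.8 231.4 311. ]
317 [480. 241. 317.] [598.  222.3 317. ] 119.5 [539.  231.6 317. ]
[286.02979298 209.66233808]
(array([540.41072105, 231.61304959, 313.08082477]), [0.3, 0.3]) (array([539.68424219, 232.32304207, 313.23174451]), [0.9, 0.9, 1.5])
model [539.53939233 230.78405463 313.5       ]
(array([513.30638216,  67.82775635,  -9.1505196 ]), array([ 0.3,  0.6, -0.5,  1.1, -2.4, -0.6,  3. , -0.2]))
```

Call:
{"fn": "step_arm", "kwargs": {"linear": [[0.0, 0.002, 0.1], [0.0, 0.002, 0.2], [0.0, 0.002, 0.28], [0.0, 0.002, 0.33], [0.0, 0.002, 0.363], [0.0, 0.002, 0.363], [0.0, 0.002, 0.363]], "turn": [0, 0, 0, 0, 0, 0, 0]}}

```text
time_s: 17.73
ee_pos: [539.3, 233.1, 318.0]
ee_rot: [180.0, 0.1, 170.7]
force: [0.6, -0.1, 0.6]
gripper_width: 55.1
gripper_force: 0.0
```

Call:
{"fn": "step_arm", "kwargs": {"linear": [[0, 0, 0], [0, 0, 0], [0, 0, 0], [0, 0, 0], [0, 0, 0], [0, 0, 0], [0, 0, 0], [0, 0, 0]], "turn": [0, 0, 0, 0, 0, 0, 0, 0], "fingers": 1, "force": 12}}

```text
time_s: 18.73
ee_pos: [538.7, 231.9, 317.0]
ee_rot: [-179.9, -0.0, 170.7]
force: [-1.1, -5.3, 1.2]
gripper_width: 15.6
gripper_force: 12.0
```

Call:
{"fn": "step_arm", "kwargs": {"linear": [[0, -0.006, -0.002], [0, -0.013, -0.005], [0, -0.029, -0.011], [0, -0.045, -0.016], [0, -0.064, -0.022], [0, -0.084, -0.027], [0, -0.104, -0.032], [0, -0.124, -0.036], [0, -0.144, -0.04], [0, -0.164, -0.043], [0, -0.181, -0.045], [0, -0.198, -0.046], [0, -0.212, -0.047], [0, -0.225, -0.048], [0, -0.235, -0.048], [0, -0.242, -0.048], [0, -0.248, -0.048], [0, -0.252, -0.048], [0, -0.252, -0.048], [0, -0.252, -0.048]], "turn": [0, 0, 0, 0, 0, 0, 0, 0, 0, 0, 0, 0, 0, 0, 0, 0, 0, 0, 0, 0]}}

```text
time_s: 21.22
ee_pos: [526.8, 158.4, 331.5]
ee_rot: [-180.0, 0.0, 170.7]
force: [3.3, 0.4, 0.2]
gripper_width: 15.5
gripper_force: 12.0
```

```bash
python3 - <<'E'
from workcell import env, cams
from h import *
s=env.state(); f=cams.grab_frame('wrist'); g=cams.grab_frame('side'); sc=cams.grab_frame('scene'); pickle.dump((s,f,g,sc),open('l2.pkl','wb'))
print(s['time_s'],s['ee_pos'],s['ee_rot'],s['force'],s['gripper_width'])
a=cv2.resize(g['color'][100:280,230:430],(400,360)); b=cv2.resize(sc['color'][30:210,180:380],(400,360))
cv2.imwrite('pics/l2.png',np.hstack([a,b]))
E
```

```text
21.225 [526.81070453 158.3742464  331.46681577] [-1.79988550e+02  2.47555324e-02  1.70724768e+02] [3.33234935 0.37091472 0.24999797] 15.533363813233414
```

View pics/l2.png

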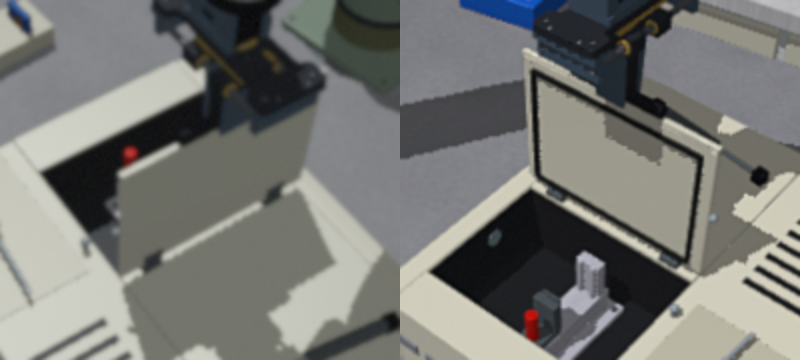

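The lid stands upright with the fingers on the rail. The jaw is open and the grip holds at 15.5 mm and 12 N. The travel (74.5 mm of 75.5) and the fitted hinge position both put the lid at about 1.575 rad.

```bash
python3 -c "
from workcell import env
print(env.job_done())"
```

```text
the job is handed in; nothing more can be done
None
```

The job is handed in after about 21 s of robot time: the jaw is open about 16 mm, the blue filter stands released in the rack's empty slot, and the lid is held by its rail at about 1.575 rad; the hand-in gave no verdict.

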